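Set up the hand-labelling station

ROBOT

A 6-joint arm with a two-finger parallel gripper is mounted at the origin on a cart in front of the work surface, level with it; the furniture and walls round the work are solid. World frame = base frame: x ahead of the robot, y to its left, z up, the work surface at z = 0. Lengths are in m, angles in degrees, forces in N, time in s.
With the tool pointing down it reaches from about 0.25 to 0.725 m from the base axis. Payload 9.7 kg.
Tool frame: the origin (TCP) lies at the very end of the fingers, on their centre line; the grasp point (between the pads) lies 19 mm behind it; z points along the fingers, y is the line along which they close (so a half turn about z gives the same grasp; the last joint's range is limited). The gripper opens to 85 mm and grips with 20 to 120 N. Pads are 22 mm wide; open, the fingers measure 114 mm over their backs; the gripper's body (76 mm by 85 mm) begins 54 mm behind the grasp point. The pads swing forward as they close: fully open they stand 13 mm farther back than shut.
Start: joints at [71.333, 4.979, 10.078, 95.1, 0, 90], TCP at [0.176, 0.521, 0.231] pointing down, gripper open.
Joint ranges: [-179.16, 179.16], [-48.56, 103.87], [-65.8, 70.77], [-126.05, 130.52], [-82.76, 87.17], [-180, 180]. Speed limits (degrees/s): [127.2, 127.2, 147.25, 180, 180, 180].

INTERFACE

Orientations are given as a 3x3 rotation matrix whose columns are the frame's x, y, z axes.
In Python, from workcell import env, eyes gives the robot as it stands.
- The arm moves only by the shell command python3 -m handwheel 'ROWS' [OPENING] [FORCE]. ROWS is text: rows parted by semicolons, each of 4 numbers parted by spaces: the shift along the tool's x, y, z in cm, then the turn about the tool's z in rad. A call has 1 to 5 rows; each row shifts and turns the commanded pose from where the row before left it, along the tool's axes as they then stand; what a row does not reach is not made up. A row lasts 1/12 s, in which the tool goes at most 41.7 mm and 7.16 degrees, less where a joint would pass 70% of its speed; a pose out of reach is approached as far as the arm can. A call is refused whole if a number of a shift passes 4.17 or a number of a turn 0.125, either way. A call with a gripper value outside its range is refused whole. OPENING is the finger opening in cm, from 0 to 8.54, set as the call begins (- or left out, the last holds). The fingers move at their own pace and stop on an object; FORCE is the grip in N (left out, the last holds). Time passes only in rows, so rows that do not move let the fingers close. It gives the time, the measured TCP pose, the force, the opening and the grip force at its end, in the units of the state.
- env.get_state(): the state, without advancing time (a new reading comes with each control period).
- eyes.grab_frame(name): name is "scene" or "top" or "wrist"; returns a dict with "frame" (420x560x3 uint8, red, green, blue), "depth" (420x560 float32, m along the optical axis (not along the pixel's ray), 0 where there is no reading), "fov_y" (degrees; the focal length in pixels is half the picture's height over the tangent of half this angle, whatever the lens; pixels are square), "cx", "cy" (the principal point, pixels), "D" ([k1, k2, p1, p2, k3] as OpenCV has them; the pictures are not rectified), "world_from_camera" (4x4, takes a point from camera to world coordinates). Camera axes: x right, y down, z forward; pixel columns grow to the right and rows downward; lengths in m; the calibration is good to about 2 mm. A picture is of the moment at which its call begins.
- env.job_done(): hands the job in; it is judged then, once.
Trained networks look in a picture, given as the dict that the camera call returned (one of the last four; its "shot" number tells which), for a name from the list of things; names that differ only in an ending like _2 or _b are one class to them, and where a whole thing is asked for, a point or a joint stands for the part that bears it (a point fixed in the world has none). Each returns a list of dicts, best first, with "conf" (0 to 1); they miss things now and then, are a little off and sometimes report something else, mostly with a low value. They report only what shows in the picture. A call takes as long as a camera call.
- eyes.recognise(picture, target): "at" ([column, row] in pixels, amid what is visible of it).
The state is a dict: "clock": time; "joint_positions": joint angles; "dq": joint speeds; "joint_efforts": joint torques, N m; "tcp_pos": TCP position; "orientation": TCP orientation; "wrist_force": force on the tool from outside, world axes, zero at the start; "wrist_torque": the same for the moment, N m; "finger_gap": finger opening in m; "grip_force": force on a finger pad.
Only numpy, scipy, OpenCV 4.12 (cv2) and the standard library are available. Lean on these libraries where they do the work, as an engineer would, in place of code of your own. Each camera call takes 0.05 s, during which the arm holds its last target. There are 200 camera calls.

TASK

Make the labelling bench ready for the next batch by putting four things in their holders: the banded bundle of labels flat in the sheet-metal label magazine, the smoothing block felt side down in its wooden rest, the roll of tape over its spindle, and the open paste pot standing in its round well. Each must sit fully down in its own holder and be let go; the pot is full, so keep it upright all the time.

Things in the scene. Friction and masses are not known exactly. Their poses are not given: they have to be found in the camera images.
- labels: Bundle of white labels with a brown paper band round its middle, a flat slab 49 (x) x 113 (y) x 14 (z) mm lying on the bench. Origin: centre of its underside; y along its length, z up. Either end may lead. Grasp it across the 49 mm width at the middle.
- block: Wooden smoothing block with rounded ends and top and a felt sole, 46 (x) x 90 (y) x 31 (z) mm, lying felt down. Origin: centre of its underside (felt face); y along its length, z up. Its sides stand straight only low down: grasp across the 46 mm width at the middle, with the fingertips within 5 mm of its underside. Either end may lead.
- tape: Roll of brown kraft paper tape lying flat, axis vertical: 60 mm outside diameter, 40 mm high, open core 40 mm in diameter through it. Origin: centre of its underside; z up along its axis. Grasp across the outside.
- pot: Open dark-brown paste pot with a pale neck, standing upright: 60 mm in diameter, 62 mm high, straight wall from about 8 to 45 mm above its foot. Origin: centre of its underside; z up. Grasp across the wall about 45 mm above the foot.
- magazine: Label magazine, fixed: dull grey steel plate 74 (x) x 138 (y) x 4 mm with four corner angles flared at the top, 37 mm above the bench. Clear space inside 65 x 129 mm; each long side is open for 85 mm in the middle, room for fingers. Origin: centre of its underside; y along its length, z up. The labels lie on the plate, 4 mm above the origin, with their length along y.
- block_rest: Rest for the smoothing block, fixed: dark wooden board 78 (x) x 122 (y) mm, grey felt floor 6 mm above the bench, cheeks 16 mm high. Clear space inside 62 x 106 mm; each long side is open for 62 mm in the middle, room for fingers. Origin: centre of its underside; y along its length, z up. The block lies on the felt, 6 mm above the origin, with its length along y.
- spindle: Tape spindle, fixed: round dark steel base 90 mm in diameter, 10 mm high, with a bright upright post 24 mm in diameter and a domed top 65 mm above the bench. Origin: centre of its underside, on the post's axis; z up. The tape roll's core goes over the post and the roll lies on the base, 10 mm above the origin.
- pot_well: Well for the paste pot, fixed: grey ring with a flat foot 106 mm in diameter, bore 76 mm, rim 23 mm above the bench, black floor 5 mm above the bench. Origin: centre of its underside; z up. The pot stands on the floor, 5 mm above the origin.

How it is judged (in metres and radians):
At the end, for the whole second after the job is handed in: Each thing flat on the floor of its own holder and at rest: at most 5 mm above its seat, tilted under 0.1 rad, block felt down; centre within 14 mm (labels, block) or 12 mm (tape, pot) of the holder's; labels and block along the holder within 0.25 rad (horizontal distance between labels and magazine below 0.014 m and z of labels in the frame of magazine below 0.009 m and angle between the z axis of labels and the z axis of magazine, either way round below 0.1 rad and linear speed of each of labels, block, tape, pot below 0.02 m/s and angle between the y axis of labels and the y axis of magazine, either way round below 0.25 rad and horizontal distance between block and block_rest below 0.014 m and z of block in the frame of block_rest below 0.011 m and angle between the z axis of block and the z axis of block_rest, either way round below 0.1 rad and angle between the y axis of block and the y axis of block_rest, either way round below 0.25 rad and horizontal distance between tape and spindle below 0.012 m and z of tape in the frame of spindle below 0.015 m and angle between the z axis of tape and the z axis of spindle, either way round below 0.1 rad and horizontal distance between pot and pot_well below 0.012 m and z of pot in the frame of pot_well below 0.01 m and angle between the z axis of pot and the z axis of pot_well, either way round below 0.1 rad and angle between each of labels, block, pot's own z axis and vertical below 0.1 rad); the robot touches nothing.
It fails at once if the paste pot is tilted more than 0.5 rad (angle between pot's own z axis and vertical above 0.5 rad).
It also fails if it takes over 112 s, if anything falls off the work surface, if the arm or the gripper's body presses on something with over 40 N, if the wrist force passes 120 N, or if a joint passes its speed limit or range.

## Working session

There is one attempt and no reset: what is moved stays moved. The work goes in short steps, Python scripts to look and compute and a shell command to move; the robot and the scene stay as the last step left them, time stands still between calls to the robot, and variables do not carry over. Pictures are saved under pics/ and viewed, at most 14 in all, crops included, and the job is handed in when it is done.

```bash
ls; mkdir -p pics
cat > h.py <<'E'
import numpy as np, cv2
from workcell import env, eyes
N=["labels","block","tape","pot","magazine","block_rest","spindle","pot_well"]
def K(p):
    h,w=p["frame"].shape[:2]; f=h/2/np.tan(np.radians(p["fov_y"])/2)
    return np.array([[f,0,p["cx"]],[0,f,p["cy"]],[0,0,1.]])
def cloud(p):
    h,w=p["depth"].shape
    u,v=np.meshgrid(np.arange(w),np.arange(h))
    n=cv2.undistortPoints(np.stack([u,v],-1).reshape(-1,1,2).astype(np.float64),K(p),np.array(p["D"],float)).reshape(h,w,2)
    d=p["depth"].astype(float); c=np.dstack([n*d[...,None],d])
    T=np.array(p["world_from_camera"]); P=c@T[:3,:3].T+T[:3,3]; P[d==0]=np.nan
    return P
def save(p,name): cv2.imwrite("pics/"+name,cv2.cvtColor(p["frame"],cv2.COLOR_RGB2BGR))
E
python3 - <<'E'
from h import *
np.set_printoptions(precision=4,suppress=True)
s=env.get_state(); print(s["clock"],s["tcp_pos"],s["orientation"],s["finger_gap"])
for c in ["scene","top","wrist"]:
    p=eyes.grab_frame(c); save(p,c+"0.png"); P=cloud(p)
    np.savez("/tmp/"+c+"0.npz",P=P,rgb=p["frame"])
    print(c,p["fov_y"],np.array(p["world_from_camera"])[:3,3])
    for n in N:
        r=eyes.recognise(p,n)
        for o in r[:2]:
            x,y=np.round(o["at"]).astype(int); print(n,round(o["conf"],2),x,y,P[min(y,419),min(x,559)])
print(env.get_state()["clock"])
E
```

```text
pics
0.0 [0.176  0.5208 0.2306] [[-0.9474  0.32   -0.0004]
 [ 0.32    0.9474 -0.0012]
 [-0.     -0.0013 -1.    ]] 0.08522113539792002
scene 50.77983491600325 [ 0.0945 -0.7018  0.768 ]
labels 0.69 205 170 [0.4123 0.2176 0.0169]
block 0.95 246 199 [0.4466 0.0451 0.0265]
tape 0.6 326 293 [ 0.4621 -0.2768 -0.0001]
pot 0.56 286 244 [ 0.4415 -0.1512  0.0469]
pot 0.27 347 212 [ 0.6472 -0.1091  0.0052]
magazine 0.59 303 180 [0.6247 0.0545 0.0033]
block_rest 0.69 344 214 [ 0.6341 -0.1134  0.0086]
block_rest 0.59 248 199 [0.4515 0.0439 0.0251]
spindle 0.67 388 264 [ 0.6101 -0.2981  0.022 ]
spindle 0.48 343 215 [ 0.6313 -0.1133  0.0065]
pot_well 0.77 272 153 [0.6145 0.2011 0.0059]
top 42.13162323640083 [ 0.2836 -0.0323  1.3691]
labels 0.56 167 268 [0.4038 0.2277 0.0108]
labels 0.19 311 247 [ 0.4497 -0.13    0.028 ]
block 0.81 240 246 [0.454  0.0454 0.0298]
tape 0.88 379 250 [ 0.4434 -0.3028  0.0013]
pot 0.68 310 245 [ 0.4545 -0.1276  0.0292]
magazine 0.73 236 181 [0.6248 0.0569 0.0082]
block_rest 0.74 304 176 [ 0.6365 -0.1183  0.0062]
spindle 0.56 374 182 [ 0.6096 -0.2908  0.042 ]
pot_well 0.96 181 185 [0.6168 0.1985 0.0046]
wrist 59.53088095800381 [0.1077 0.5441 0.3738]
labels 0.55 88 412 [0.3968 0.1838 0.0141]
1.35
```

View pics/top0.png

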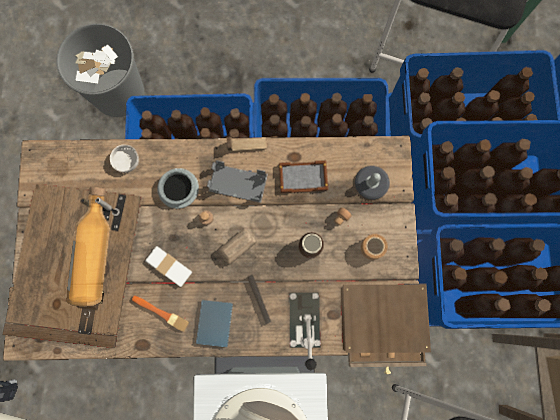

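View pics/scene0.png

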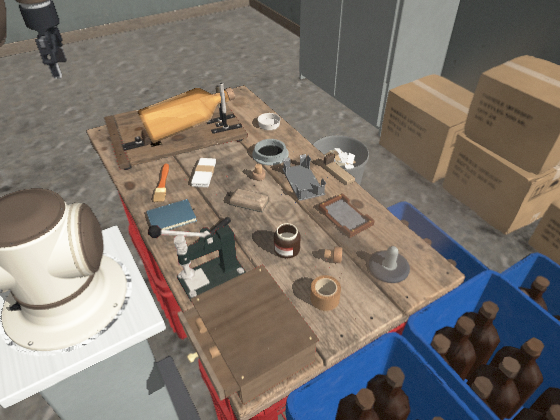

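```bash
cat > m.py <<'E'
from h import *
np.set_printoptions(precision=4,suppress=True)
A={"labels":(.404,.226),"block":(.452,.049),"pot":(.45,-.135),"tape":(.443,-.29),"pot_well":(.617,.2),"magazine":(.625,.057),"block_rest":(.635,-.115),"spindle":(.61,-.29)}
for cam in ["top","scene"]:
    P=np.load(f"/tmp/{cam}0.npz")["P"].reshape(-1,3); P=P[~np.isnan(P[:,0])]
    for n,c in A.items():
        q=P[np.hypot(P[:,0]-c[0],P[:,1]-c[1])<.085]
        z0=np.median(q[np.abs(q[:,2])<.004,2]) if (np.abs(q[:,2])<.004).any() else 0
        q=q[(q[:,2]>z0+.007)&(q[:,2]<.1)]
        (x,y),(w,h),a=cv2.minAreaRect(q[:,:2].astype(np.float32)*1000)
        print(cam,n,len(q),"z0 %.4f"%z0,"ztop",np.percentile(q[:,2],[50,90,98]),"rect",round(x),round(y),round(w),round(h),round(a,1),"mid",np.median(q[:,:2],0))
E
python3 m.py
```

```text
top labels 867 z0 -0.0008 ztop [0.0129 0.0167 0.0189] rect 404 236 127 139 38.6 mid [0.4065 0.2247]
top block 719 z0 -0.0007 ztop [0.0265 0.032  0.0341] rect 443 49 121 135 82.6 mid [0.4542 0.053 ]
top pot 539 z0 -0.0008 ztop [0.0363 0.0595 0.0645] rect 446 -137 121 143 45.1 mid [ 0.4546 -0.13  ]
top tape 391 z0 -0.0008 ztop [0.0369 0.0409 0.0439] rect 431 -291 149 107 66.9 mid [ 0.4471 -0.2849]
top pot_well 530 z0 0.0001 ztop [0.0201 0.0257 0.0338] rect 616 190 110 125 37.6 mid [0.6113 0.2044]
top magazine 321 z0 0.0005 ztop [0.0282 0.0359 0.0393] rect 646 46 142 123 76.5 mid [0.6407 0.0714]
top block_rest 538 z0 0.0002 ztop [0.0116 0.0173 0.0206] rect 629 -117 96 163 5.2 mid [ 0.6353 -0.1156]
top spindle 708 z0 -0.0003 ztop [0.0102 0.0492 0.0635] rect 610 -269 136 132 53.2 mid [ 0.6153 -0.2883]
scene labels 464 z0 -0.0002 ztop [0.0142 0.0161 0.017 ] rect 406 225 115 61 47.9 mid [0.4072 0.219 ]
scene block 589 z0 -0.0002 ztop [0.0249 0.0312 0.0325] rect 433 31 107 93 44.2 mid [0.4526 0.0419]
scene pot 754 z0 -0.0004 ztop [0.0403 0.0591 0.0629] rect 464 -123 82 59 41.1 mid [ 0.4521 -0.1427]
scene tape 772 z0 -0.0002 ztop [0.0349 0.0403 0.0419] rect 451 -286 61 60 88.5 mid [ 0.4487 -0.2892]
scene pot_well 429 z0 0.0003 ztop [0.0191 0.0247 0.0343] rect 603 189 131 90 66.3 mid [0.6128 0.1954]
scene magazine 361 z0 0.0008 ztop [0.0237 0.0353 0.0384] rect 645 48 146 123 76.1 mid [0.6275 0.0686]
scene block_rest 505 z0 0.0000 ztop [0.0122 0.0165 0.0177] rect 637 -116 81 123 2.0 mid [ 0.6334 -0.1216]
scene spindle 942 z0 -0.0001 ztop [0.0101 0.0496 0.0627] rect 617 -294 84 86 35.6 mid [ 0.613  -0.2993]
```

```bash
python3 -m handwheel '0 0 -3.5 0; 0 0 -3.5 0' - 60; python3 -m handwheel '-3.15 -2.19 0 0; -3.15 -2.19 0 0; -3.15 -2.19 0 0; -3.15 -2.19 0 0; -3.15 -2.19 0 0'; python3 -m handwheel '-3.15 -2.19 0 0; -3.15 -2.19 0 0; -3.15 -2.19 0 0; -3.15 -2.19 0 0; -3.15 -2.19 0 0';python3 -m handwheel '-3.15 -2.19 0 0; -3.15 -2.19 0 0; 0 0 0 -0.12; 0 0 0 -0.12; 0 0 0 -0.12'; python3 -m handwheel '0 0 0 -0.12; 0 0 0 -0.12; 0 0 0 -0.12; 0 0 0 -0.12; 0 0 0 -0.12';python3 -m handwheel '0 0 0 -0.12; 0 0 0 -0.12; 0 0 0 -0.12; 0 0 0 0'
cat >> h.py <<'E'
def th(): 
    R=np.array(env.get_state()["orientation"]); return np.degrees(np.arctan2(R[0,1],R[1,1]))
def to(x,y,z,theta):
    "turn needed (rad), then shift in tool axes (cm) after that turn"
    s=env.get_state(); t=np.radians(theta); d=np.array([x,y,z])-s["tcp_pos"]
    tx=np.array([-np.cos(t),np.sin(t),0]); ty=np.array([np.sin(t),np.cos(t),0])
    dt=(theta-th()+180)%360-180
    print("to",(x,y,z,theta),"turn rad %.3f"%np.radians(dt),"shift cm",np.round([d@tx*100,d@ty*100,-d[2]*100],2))
E
cat > w.py <<'E'
import sys
from h import *
np.set_printoptions(precision=4,suppress=True)
p=eyes.grab_frame("wrist"); k=sys.argv[1]; save(p,f"wrist{k}.png"); P=cloud(p)
np.savez(f"/tmp/wrist{k}.npz",P=P,rgb=p["frame"])
s=env.get_state(); print(s["clock"],s["tcp_pos"],th(),s["joint_positions"]); print(np.array(p["world_from_camera"]))
for n in N:
    for o in eyes.recognise(p,n)[:1]:
        x,y=np.clip(np.round(o["at"]).astype(int),0,[559,419]); print(n,round(o["conf"],2),x,y,P[y,x])
E
python3 w.py 1
```

```text
clock: 1.52
tcp_pos: [0.1756, 0.5199, 0.2999]
orientation: [[-0.947, 0.32, -0.002], [0.32, 0.947, -0.005], [-0.0, -0.005, -1.0]]
wrist_force: [-0.7, 0.5, 0.5]
finger_gap: 0.0854
grip_force: 0.0
clock: 1.93
tcp_pos: [0.2908, 0.3655, 0.3014]
orientation: [[-0.948, 0.319, 0.0], [0.319, 0.948, 0.0], [-0.0, 0.0, -1.0]]
wrist_force: [0.8, 0.1, -0.4]
finger_gap: 0.0851
grip_force: 0.0
clock: 2.35
tcp_pos: [0.4051, 0.211, 0.3016]
orientation: [[-0.947, 0.32, 0.001], [0.32, 0.947, 0.0], [-0.0, 0.001, -1.0]]
wrist_force: [0.1, 0.5, 0.2]
finger_gap: 0.0853
grip_force: 0.0
clock: 2.77
tcp_pos: [0.4505, 0.1502, 0.3012]
orientation: [[-0.999, -0.038, -0.0], [-0.038, 0.999, -0.0], [0.0, -0.0, -1.0]]
wrist_force: [0.0, -0.4, -0.7]
finger_gap: 0.085
grip_force: 0.0
clock: 3.18
tcp_pos: [0.45, 0.1511, 0.3013]
orientation: [[-0.802, -0.597, 0.0], [-0.597, 0.802, 0.0], [-0.0, -0.0, -1.0]]
wrist_force: [0.4, -0.1, -0.7]
finger_gap: 0.0856
grip_force: 0.0
clock: 3.52
tcp_pos: [0.45, 0.1511, 0.3013]
orientation: [[-0.541, -0.841, 0.0], [-0.841, 0.541, 0.0], [-0.0, -0.0, -1.0]]
wrist_force: [-0.9, -0.3, -0.1]
finger_gap: 0.0855
grip_force: 0.0
3.5667 [0.45   0.1511 0.3014] -56.850320966025855 [ 18.5604  -3.1306   9.7902 102.9137  -0.0005 -38.2899]
[[-0.841   0.5178  0.1568  0.4116]
 [ 0.541   0.8054  0.2421  0.0887]
 [-0.001   0.2885 -0.9575  0.4438]
 [ 0.      0.      0.      1.    ]]
labels 0.71 335 191 [0.4117 0.2174 0.0148]
block 0.71 224 96 [0.4591 0.0556 0.0316]
magazine 0.83 112 168 [0.6278 0.0468 0.0028]
block_rest 0.73 28 68 [ 0.6371 -0.1036  0.0056]
pot_well 0.56 197 263 [0.6128 0.2065 0.0058]
```

View pics/wrist1.png

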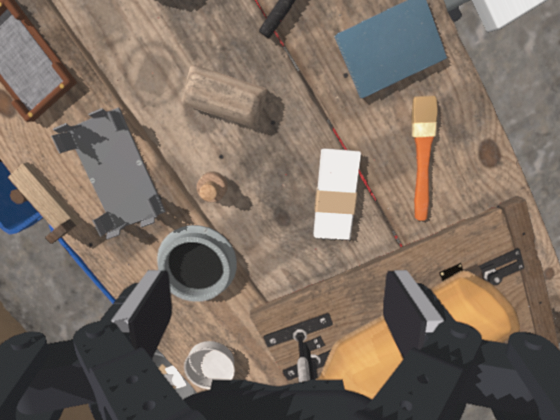

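```bash
cat > seg.py <<'E'
import sys
from h import *
np.set_printoptions(precision=4,suppress=True)
def seg(k,n,u,v,zlo=.007,zhi=.1,r=.1):
    d=np.load(f"/tmp/{k}.npz"); P=d["P"]; c=P[v,u]
    near=np.hypot(P[...,0]-c[0],P[...,1]-c[1])<r
    z0=np.nanmedian(P[near&(np.abs(P[...,2])<.005),2])
    m=(near&(P[...,2]>z0+zlo)&(P[...,2]<zhi)).astype(np.uint8)
    m=cv2.morphologyEx(m,cv2.MORPH_OPEN,np.ones((3,3),np.uint8))
    q,l=cv2.connectedComponents(m)
    ys,xs=np.nonzero(l); i=np.argmin((ys-v)**2+(xs-u)**2); L=l[ys[i],xs[i]]
    Q=P[l==L]; zt=np.percentile(Q[:,2],95)
    for lab,S in (("all",Q),("top",Q[Q[:,2]>zt-.006])):
        (x,y),(w,h),a=cv2.minAreaRect(S[:,:2].astype(np.float32)*1000)
        b=cv2.boxPoints(((x,y),(w,h),a)); e=b[1]-b[0]; e2=b[2]-b[1]
        e=e if np.hypot(*e)>np.hypot(*e2) else e2
        print(k,n,lab,len(S),"z0 %.4f zt %.4f"%(z0,zt),"ctr %.1f %.1f"%(x,y),"size",np.sort([round(w),round(h)]),"long dir deg from x %.1f"%(np.degrees(np.arctan2(e[1],e[0]))%180),"mean",S[:,:2].mean(0)*1000)
E
python3 - <<'E'
from seg import *
seg("wrist1","labels",337,195); seg("wrist1","block",224,96); seg("wrist1","rest",28,68); seg("wrist1","mag",112,168,.0025,.06)
seg("wrist1","well",225,250);
# labels by colour
d=np.load("/tmp/wrist1.npz"); P=d["P"]; g=d["rgb"].astype(int)
m=np.zeros(P.shape[:2],bool); m[130:250,300:375]=True; m&=(g.min(2)>150)
Q=P[m]; print(cv2.minAreaRect(Q[:,:2].astype(np.float32)*1000),np.median(Q[:,2]))
E
```

```text
wrist1 labels all 3371 z0 -0.0003 zt 0.0156 ctr 413.3 223.9 size [ 49 113] long dir deg from x 53.0 mean [412.4553 221.7192]
wrist1 labels top 3358 z0 -0.0003 zt 0.0156 ctr 413.3 223.9 size [ 49 113] long dir deg from x 53.1 mean [412.4159 221.7096]
wrist1 block all 3377 z0 -0.0002 zt 0.0318 ctr 460.8 54.6 size [47 90] long dir deg from x 129.3 mean [459.436   55.3406]
wrist1 block top 2293 z0 -0.0002 zt 0.0318 ctr 460.3 54.6 size [36 82] long dir deg from x 128.8 mean [460.3757  54.6857]
wrist1 rest all 884 z0 0.0002 zt 0.0172 ctr 637.9 -69.7 size [31 79] long dir deg from x 2.8 mean [634.7597 -63.5844]
wrist1 rest top 747 z0 0.0002 zt 0.0172 ctr 638.0 -69.6 size [30 79] long dir deg from x 3.4 mean [634.8172 -63.6008]
wrist1 mag all 5065 z0 0.0006 zt 0.0357 ctr 626.2 52.4 size [ 79 142] long dir deg from x 76.4 mean [628.8213  48.304 ]
wrist1 mag top 784 z0 0.0006 zt 0.0357 ctr 626.2 52.4 size [ 79 142] long dir deg from x 76.4 mean [630.808   46.9215]
wrist1 well all 1517 z0 -0.0000 zt 0.0241 ctr 613.1 206.6 size [89 90] long dir deg from x 74.7 mean [612.004  207.7505]
wrist1 well top 1081 z0 -0.0000 zt 0.0241 ctr 612.6 206.9 size [88 90] long dir deg from x 79.0 mean [610.1779 207.2509]
((396.25054931640625, 238.77459716796875), (117.37782287597656, 90.94225311279297), 53.97064971923828) nan
```

```bash
python3 -c "
from h import *
to(.4133,.2239,.003,-53)"
```

```text
to (0.4133, 0.2239, 0.003, -53) turn rad 0.068 shift cm [-3.6   7.32 29.83]
```

```bash
python3 -m handwheel '0 0 0 0.068; -1.8 3.66 0 0; -1.8 3.66 0 0; 0 0 4 0; 0 0 4 0' 7.0 60; python3 -m handwheel '0 0 4 0; 0 0 4 0; 0 0 4 0; 0 0 4 0; 0 0 2 0'; python3 -m handwheel '0 0 2 0;0 0 0 0' | head -2;  python3 -c "
from h import *
to(.4133,.2239,.003,-53)"
```

```text
clock: 4.38
tcp_pos: [0.4133, 0.2262, 0.2221]
orientation: [[-0.599, -0.801, 0.004], [-0.801, 0.599, 0.002], [-0.005, -0.002, -1.0]]
wrist_force: [0.8, 0.2, -1.2]
finger_gap: 0.0701
grip_force: 0.0
clock: 4.8
tcp_pos: [0.411, 0.2228, 0.0365]
orientation: [[-0.601, -0.799, -0.004], [-0.799, 0.601, -0.002], [0.005, 0.002, -1.0]]
wrist_force: [0.1, -0.6, -0.7]
finger_gap: 0.07
grip_force: 0.0
clock: 4.97
tcp_pos: [0.4109, 0.2226, 0.0173]
to (0.4133, 0.2239, 0.003, -53) turn rad 0.001 shift cm [-0.25 -0.12  1.43]
```

```bash
python3 -m handwheel '-0.25 -0.12 0.7 0; 0 0 0.7 0; 0 0 0 0' |grep -E "tcp|wrist"; python3 -m handwheel '0 0 0 0;0 0 0 0;0 0 0 0;0 0 0 0;0 0 0 0' 4.0 50; python3 -m handwheel '0 0 0 0;0 0 -2 0;0 0 -3 0;0 0 -3 0;0 0 0 0';python3 -c "
from h import *
to(.6262,.0524,.10,-76.4)"
```

```text
tcp_pos: [0.4159, 0.2253, 0.0072]
wrist_force: [-1.2, -0.0, -0.1]
clock: 5.63
tcp_pos: [0.4162, 0.2254, 0.0086]
orientation: [[-0.601, -0.799, 0.002], [-0.799, 0.601, 0.001], [-0.002, -0.001, -1.0]]
wrist_force: [-1.8, -1.0, 5.0]
finger_gap: 0.0448
grip_force: 50.7
clock: 6.05
tcp_pos: [0.418, 0.2264, 0.0935]
orientation: [[-0.601, -0.799, 0.007], [-0.799, 0.601, 0.004], [-0.008, -0.004, -1.0]]
wrist_force: [0.8, 0.1, 0.9]
finger_gap: 0.0444
grip_force: 51.3
to (0.6262, 0.0524, 0.1, -76.4) turn rad -0.407 shift cm [ 12.02 -24.33  -0.65]
```

```bash
python3 -m handwheel '0 0 0 -0.102;0 0 0 -0.102;0 0 0 -0.102;0 0 0 -0.101;1.71 -3.47 0 0' |grep -E "tcp|gap"; python3 -m handwheel '1.71 -3.47 0 0;1.71 -3.47 0 0;1.71 -3.47 0 0;1.71 -3.47 0 0;1.71 -3.47 0 0'|grep -E "tcp|gap"; python3 -m handwheel '1.71 -3.47 0 0;0 0 0 0;0 0 0 0'|grep -E "tcp|gap"; python3 w.py 2; python3 -c "
from h import *
to(.6262,.0524,.012,-76.4)"
```

```text
tcp_pos: [0.4431, 0.2028, 0.0877]
finger_gap: 0.0444
tcp_pos: [0.5952, 0.0749, 0.0874]
finger_gap: 0.0447
tcp_pos: [0.6244, 0.0501, 0.0863]
finger_gap: 0.0444
7.1833 [0.6236 0.0511 0.0867] -76.310353208932 [  4.6792  14.9607   5.4777  80.5745   0.0079 -71.6311]
[[-0.9712  0.2285  0.0683  0.6084]
 [ 0.2385  0.93    0.2796 -0.0218]
 [ 0.0004  0.2878 -0.9577  0.2287]
 [ 0.      0.      0.      1.    ]]
labels 0.71 276 252 [0.623  0.0364 0.0913]
block 0.69 520 152 [0.4827 0.0367 0.0313]
magazine 0.79 280 128 [ 0.6107 -0.0045  0.0048]
block_rest 0.92 194 28 [ 0.6446 -0.071   0.0052]
pot_well 0.59 338 373 [0.6105 0.1635 0.024 ]
to (0.6262, 0.0524, 0.012, -76.4) turn rad 0.001 shift cm [-0.08 -0.28  7.57]
```

View pics/wrist2.png

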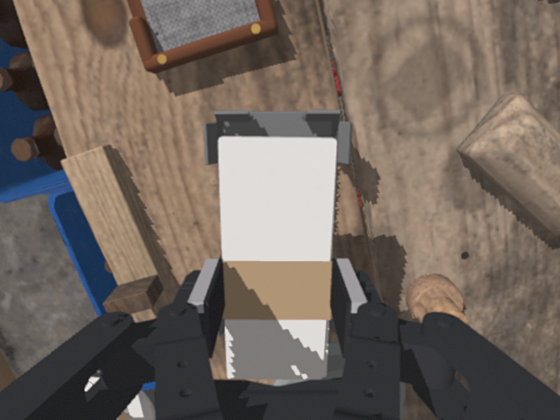

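Run:
```python
from h import *
d=np.load("/tmp/wrist2.npz"); P=d["P"]
Q=P[145:255,230:325].reshape(-1,3); Q=Q[~np.isnan(Q[:,0])&(Q[:,2]>.05)]
a=np.c_[Q[:,:2]-[.6236,.0511],np.ones(len(Q))]; print(np.linalg.lstsq(a,Q[:,2],rcond=None)[0])
from scipy import ndimage
for n,m in (("lab",(P[...,2]>.07)&(d["rgb"].min(2)>150)),):
    l,_=ndimage.label(m); m=l==l[200,280]; S=P[m]; r=cv2.minAreaRect(S[:,:2].astype(np.float32)*1000); print(r); print(cv2.boxPoints(r))
# magazine far angle
m=(P[...,2]>.02)&(P[...,2]<.045); l,_=ndimage.label(m[100:175,190:360]); 
S=P[100:175,190:360][m[100:175,190:360]]; r=cv2.minAreaRect(S[:,:2].astype(np.float32)*1000); print(r); print(cv2.boxPoints(r))
```

```text
[-0.00254607 -0.00225005  0.09180518]
((617.4774780273438, 16.246604919433594), (50.849021911621094, 44.980899810791016), 75.62246704101562)
[[589.37823    -2.7970219]
 [632.9504    -13.96623  ]
 [645.5767     35.29023  ]
 [602.0046     46.459442 ]]
((612.8369140625, -2.6497955322265625), (28.080135345458984, 77.63671112060547), 76.41572570800781)
[[571.8068     -7.1796246]
 [647.27167   -25.414574 ]
 [653.867       1.8800335]
 [578.40216    20.114983 ]]
```

```bash
python3 -m handwheel '-0.58 0 0 0; 0 0 2 0; 0 0 2 0; 0 0 0 0'|grep -E "tcp|wrist_f"; python3 -c "
from h import *
to(.6250,.0570,.0135,-76.4)"
```

```text
tcp_pos: [0.623, 0.0577, 0.0434]
wrist_force: [-1.9, -0.6, -2.9]
to (0.625, 0.057, 0.0135, -76.4) turn rad 0.000 shift cm [ 0.02 -0.21  2.99]
```

```bash
python3 -m handwheel '0 -0.2 1.2 0; 0 0 1.2 0; 0 0 0.5 0; 0 0 0 0'|grep -E "tcp|wrist_f"; python3 -m handwheel '0 0 0.1 0; 0 0 0 0; 0 0 0 0'|grep -E "tcp|wrist_f"
```

```text
tcp_pos: [0.6261, 0.0568, 0.0168]
wrist_force: [-0.0, -0.6, -0.5]
tcp_pos: [0.6272, 0.0568, 0.018]
wrist_force: [-0.2, -1.0, 0.0]
```

```bash
python3 -m handwheel '0 0 0.2 0; 0 0 0.15 0; 0 0 0 0; 0 0 0 0'|grep -E "tcp|wrist_f";python3 -m handwheel '0 0 0.15 0; 0 0 0 0;0 0 0 0'|grep -E "tcp|wrist_f"
```

```text
tcp_pos: [0.6267, 0.0568, 0.0137]
wrist_force: [1.3, 0.1, -0.2]
tcp_pos: [0.627, 0.0568, 0.0127]
wrist_force: [-1.1, -1.0, 2.3]
```

Contact. Release, rise and check.

```bash
python3 -m handwheel '0 0 0 0; 0 0 0 0; 0 0 0 0' 7.0|grep -E "tcp|wrist_f|gap"; python3 -m handwheel '0 0 -4 0; 0 0 -4 0; 0 0 -4 0; 0 0 -4 0; 0 0 0 0'|grep -E "tcp|wrist_f";python3 w.py 3;  python3 - <<'E'
from seg import *
to(.4605,.0546,.15,-129)
d=np.load("/tmp/wrist3.npz"); P=d["P"]; g=d["rgb"]
near=np.hypot(P[...,0]-.626,P[...,1]-.052)<.09
m=near&(P[...,2]>.011)&(P[...,2]<.023)&(g.min(2)>110)
S=P[m]; print(np.median(S[:,2]),cv2.minAreaRect(S[:,:2].astype(np.float32)*1000),S.mean(0))
E
```

```text
tcp_pos: [0.6268, 0.0568, 0.0121]
wrist_force: [0.0, 0.4, -0.6]
finger_gap: 0.07
tcp_pos: [0.6292, 0.057, 0.1815]
wrist_force: [1.0, -0.0, 1.4]
9.8 [0.6287 0.057  0.1776] -76.38514721574505 [  5.1757  15.1005  15.6713  90.1085   0.0009 -71.21  ]
[[-0.9717  0.2223  0.0796  0.6116]
 [ 0.2359  0.9303  0.2808 -0.0151]
 [-0.0116  0.2917 -0.9564  0.3237]
 [ 0.      0.      0.      1.    ]]
labels 0.92 281 177 [0.6273 0.0489 0.0187]
block 0.67 471 133 [0.4702 0.0461 0.0314]
magazine 0.89 307 165 [0.6035 0.0448 0.0143]
block_rest 0.61 224 28 [ 0.6438 -0.0784  0.0064]
pot_well 0.74 325 325 [0.6201 0.2106 0.0053]
to (0.4605, 0.0546, 0.15, -129) turn rad -0.918 shift cm [-10.27  13.03   2.1 ]
0.018218890258602016 ((657.4210205078125, 52.10028839111328), (132.0468292236328, 117.38369750976562), 84.87492370605469) [0.6286 0.0517 0.0181]
```

View pics/wrist3.png

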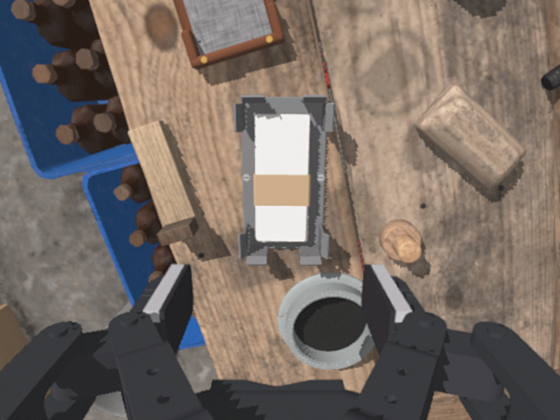

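```bash
python3 -m handwheel '0 0 0 -0.115; 0 0 0 -0.115; 0 0 0 -0.115; 0 0 0 -0.115; 0 0 0 -0.115'|grep -E "tcp"; python3 -m handwheel '0 0 0 -0.115; 0 0 0 -0.115; 0 0 0 -0.113; -2.05 2.6 0 0; -2.05 2.6 0 0'|grep -E "tcp";python3 -m handwheel '-2.05 2.6 0 0; -2.05 2.6 0 0; -2.05 2.6 0 0;0 0 4 0; 0 0 4 0'|grep -E "tcp";python3 -m handwheel '0 0 3 0; 0 0 0 0'|grep -E "tcp"; python3 -c "
from h import *
to(.4605,.0546,.005,-129)"
```

```text
tcp_pos: [0.6266, 0.0568, 0.1717]
tcp_pos: [0.5601, 0.0559, 0.1698]
tcp_pos: [0.4616, 0.0549, 0.0937]
tcp_pos: [0.4575, 0.0543, 0.0563]
to (0.4605, 0.0546, 0.005, -129) turn rad -0.000 shift cm [ 0.16 -0.26  5.13]
```

```bash
python3 -m handwheel '0.1 -0.1 2 0;0 0 2 0;0 0 0.6 0; 0 0 0 0; 0 0 0 0'|grep -E "tcp|wrist_f"; python3 -m handwheel '0 0 0.2 0; 0 0 0 0; 0 0 0 0'|grep -E "tcp|wrist_f";python3 -m handwheel '0 0 0.2 0; 0 0 0 0; 0 0 0 0'|grep -E "tcp|wrist_f"
```

```text
tcp_pos: [0.4632, 0.0546, 0.0176]
wrist_force: [-0.6, 1.6, -0.2]
tcp_pos: [0.4632, 0.0546, 0.0152]
wrist_force: [-0.2, -0.1, -0.1]
tcp_pos: [0.4627, 0.0545, 0.0123]
wrist_force: [0.8, -0.2, -0.5]
```

```bash
python3 -m handwheel '0 0 0.3 0; 0 0 0.2 0; 0 0 0 0; 0 0 0 0'|grep -E "tcp|wrist_f"; python3 -m handwheel '0 0 0.2 0; 0 0 0 0; 0 0 0 0'|grep -E "tcp|wrist_f"
```

```text
tcp_pos: [0.4625, 0.0545, 0.007]
wrist_force: [-0.5, -0.7, -0.1]
tcp_pos: [0.4626, 0.0545, 0.0052]
wrist_force: [0.0, -0.1, 0.1]
```

```bash
python3 -m handwheel '0 0 0 0; 0 0 0 0; 0 0 0 0' 5.3|grep -E "tcp|wrist_f|gap"; python3 -m handwheel '0 0 0.15 0; 0 0 0 0; 0 0 0 0'|grep -E "tcp|wrist_f";python3 -m handwheel '0 0 0.15 0; 0 0 0 0; 0 0 0 0'|grep -E "tcp|wrist_f"
```

```text
tcp_pos: [0.4628, 0.0546, 0.0054]
wrist_force: [-1.3, -0.5, -0.5]
finger_gap: 0.0532
tcp_pos: [0.4626, 0.0545, 0.0037]
wrist_force: [-0.2, 0.4, -0.2]
tcp_pos: [0.4626, 0.0545, 0.0022]
wrist_force: [0.1, -0.9, -0.7]
```

```bash
python3 -m handwheel '0 0 0.2 0; 0 0 0 0; 0 0 0 0'|grep -E "tcp|wrist_f";python3 -m handwheel '0 0 0.15 0; 0 0 0 0; 0 0 0 0'|grep -E "tcp|wrist_f"; python3 -m handwheel '0 0 0 0; 0 0 0 0; 0 0 0 0;0 0 0 0; 0 0 0 0' 3.8 60|grep -vE "ori"; python3 -m handwheel '0 0 0 0; 0 0 -1 0; 0 0 -2 0;0 0 -2 0; 0 0 0 0' |grep -vE "ori"
```

```text
tcp_pos: [0.4626, 0.0545, 0.0001]
wrist_force: [0.2, -0.2, 0.3]
tcp_pos: [0.4626, 0.0545, -0.0013]
wrist_force: [0.2, -0.3, 0.1]
clock: 14.78
tcp_pos: [0.4629, 0.0546, -0.0009]
wrist_force: [-0.1, 0.1, 4.2]
finger_gap: 0.0443
grip_force: 62.5
clock: 15.2
tcp_pos: [0.4643, 0.0547, 0.0526]
wrist_force: [0.9, 0.2, 0.7]
finger_gap: 0.0446
grip_force: 61.9
```

```bash
python3 -c "
from h import *
to(.637,-.116,.1,-92.6)"
```

```text
to (0.637, -0.116, 0.1, -92.6) turn rad 0.635 shift cm [ 17.84 -16.48  -4.74]
```

```bash
python3 -m handwheel '0 0 -3 0.106; 0 0 -2 0.106; 0 0 0 0.106; 0 0 0 0.106; 0 0 0 0.106'|grep -E "tcp"; python3 -m handwheel '0 0 0 0.105; 2.97 -2.74 0 0; 2.97 -2.74 0 0; 2.97 -2.74 0 0; 2.97 -2.74 0 0'|grep -E "tcp";python3 -m handwheel '2.97 -2.74 0 0; 2.97 -2.74 0 0;0 0 0 0; 0 0 0 0'|grep -E "tcp|gap";python3 w.py 4
```

```text
tcp_pos: [0.4626, 0.0545, 0.0988]
tcp_pos: [0.5784, -0.0605, 0.0983]
tcp_pos: [0.6352, -0.1175, 0.0962]
finger_gap: 0.0444
16.4167 [ 0.6346 -0.1164  0.0972] -92.53713795936727 [ -10.4005   17.6592    9.9486   82.4532    0.0099 -102.9375]
[[-0.9991 -0.0399 -0.0152  0.6402]
 [-0.0426  0.9566  0.2884 -0.1916]
 [ 0.003   0.2888 -0.9574  0.2386]
 [ 0.      0.      0.      1.    ]]
block 0.92 277 276 [ 0.6374 -0.1343  0.1278]
tape 0.38 557 1 [ 0.4701 -0.2612  0.0055]
pot 0.67 528 214 [ 0.4892 -0.1346  0.0419]
magazine 0.68 336 364 [ 0.5885 -0.0081  0.0194]
block_rest 0.82 270 153 [ 0.6424 -0.1575  0.0063]
pot_well 0.54 555 5 [ 0.4674 -0.2601  0.0005]
```

View pics/wrist4.png

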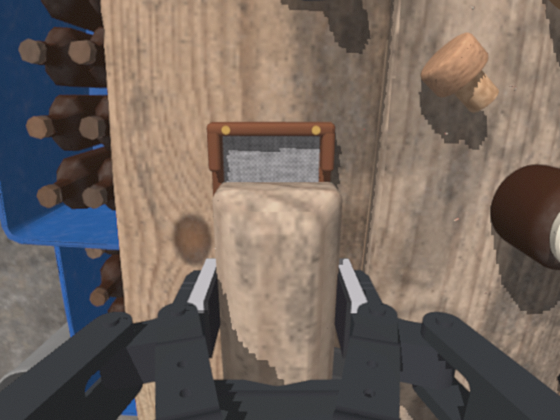

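Run:
```python
from h import *
np.set_printoptions(precision=4,suppress=True)
d=np.load("/tmp/wrist4.npz"); P=d["P"]
W=P[110:185,195:350]; S=W[(W[...,2]>.011)&(W[...,2]<.022)]; r=cv2.minAreaRect(S[:,:2].astype(np.float32)*1000); print(r);print(cv2.boxPoints(r))
W=P[170:300,205:350].reshape(-1,3); S=W[(W[:,2]>.09)&(W[:,2]<.14)]
print("block",S[:,2].max(),np.percentile(S[:,0],[.5,99.5]),np.percentile(S[:,1],[.5,2]))
c=S[(S[:,1]<-.12)]; print(len(c),np.percentile(c[:,2],[5,50,95]))
W=P[240:330,180:225].reshape(-1,3)
```

```text
((642.1141357421875, -162.16445922851562), (77.81533813476562, 29.605741500854492), 2.4439306259155273)
[[ 602.6107 -149.0341]
 [ 603.8731 -178.613 ]
 [ 681.6176 -175.2948]
 [ 680.3552 -145.716 ]]
block 0.13481188617178078 [0.6107 0.6634] [-0.1615 -0.1611]
15468 [0.1102 0.1243 0.1283]
```

```bash
python3 -m handwheel '0 -0.45 0 0; 0 0 2 0; 0 0 2 0; 0 0 2 0;0 0 0 0'|grep -E "tcp|wrist_f"; python3 -m handwheel '0 0 0.5 0; 0 0 0 0;0 0 0 0'|grep -E "tcp|wrist_f";  python3 -c "
from h import *
to(.6395,-.1160,.006,-92.5)"
```

```text
tcp_pos: [0.6376, -0.1153, 0.0344]
wrist_force: [-1.2, -0.3, -2.4]
tcp_pos: [0.6401, -0.1159, 0.035]
wrist_force: [0.8, -0.4, -0.8]
to (0.6395, -0.116, 0.006, -92.5) turn rad 0.002 shift cm [0.01 0.06 2.9 ]
```

```bash
python3 -m handwheel '0 0 1 0; 0 0 1 0; 0 0 0.5 0;0 0 0 0;0 0 0 0'|grep -E "tcp|wrist_f"; python3 -m handwheel '0 0 0.2 0; 0 0 0 0;0 0 0 0'|grep -E "tcp|wrist_f"; python3 -m handwheel '0 0 0.2 0; 0 0 0 0;0 0 0 0'|grep -E "tcp|wrist_f"
```

```text
tcp_pos: [0.6391, -0.1157, 0.0081]
wrist_force: [0.5, -0.5, -1.4]
tcp_pos: [0.6396, -0.1158, 0.007]
wrist_force: [-0.7, -0.3, -0.9]
tcp_pos: [0.6399, -0.1159, 0.0052]
wrist_force: [0.8, -0.2, 1.8]
```

```bash
python3 -m handwheel '0 0 0 0; 0 0 0 0;0 0 0 0' 7.0|grep -E "tcp|wrist_f|gap"; python3 -m handwheel '0 0 -4 0; 0 0 -4 0;0 0 -4 0;0 0 -4 0;0 0 -4 0' 8.5|grep -E "tcp|wrist_f|gap";  python3 -m handwheel '0 0 -4 0;-0.5 3.8 0 0;-0.5 3.8 0 0; 0 0 0 0' |grep -E "tcp|wrist_f|gap"; python3 w.py 5
```

```text
tcp_pos: [0.6394, -0.1158, 0.0047]
wrist_force: [0.2, -0.3, -0.1]
finger_gap: 0.0702
tcp_pos: [0.639, -0.1157, 0.2068]
wrist_force: [0.9, 0.4, -0.5]
finger_gap: 0.0851
tcp_pos: [0.5581, -0.1087, 0.2448]
wrist_force: [-1.2, -0.1, -1.7]
finger_gap: 0.0848
19.45 [ 0.5605 -0.109   0.245 ] -92.58163425886696 [ -11.0039    8.3372   15.2928   97.0204   -0.0035 -103.5855]
[[-0.999  -0.0417 -0.0159  0.5633]
 [-0.0446  0.9565  0.2882 -0.1828]
 [ 0.0032  0.2887 -0.9574  0.3872]
 [ 0.      0.      0.      1.    ]]
labels 0.66 213 303 [0.6254 0.0457 0.0183]
block 0.91 194 161 [ 0.6394 -0.1208  0.0373]
tape 0.71 394 13 [ 0.463  -0.2609  0.0405]
pot 0.58 377 158 [ 0.461  -0.1304  0.0291]
magazine 0.62 235 293 [0.6003 0.0316 0.0179]
block_rest 0.88 220 148 [ 0.619  -0.1299  0.0049]
spindle 0.98 217 10 [ 0.6225 -0.2618  0.0092]
pot_well 0.64 209 380 [0.6342 0.1671 0.0077]
```

View pics/wrist5.png

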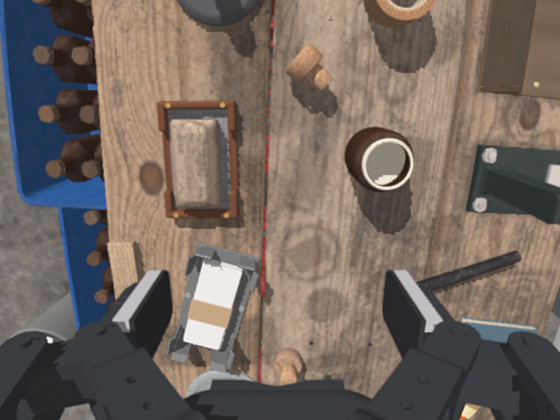

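Run:
```python
from seg import *
d=np.load("/tmp/wrist5.npz"); P=d["P"]
near=np.hypot(P[...,0]-.64,P[...,1]+.116)<.05
S=P[near&(P[...,2]>.025)]; print("block",cv2.minAreaRect(S[:,:2].astype(np.float32)*1000),np.percentile(S[:,2],[50,98]))
S=P[(np.hypot(P[...,0]-.64,P[...,1]+.116)<.09)&(P[...,2]>.011)&(P[...,2]<.02)]; print("rest",cv2.minAreaRect(S[:,:2].astype(np.float32)*1000))
near=np.hypot(P[...,0]-.455,P[...,1]+.135)<.06
S=P[near&(P[...,2]>.058)&(P[...,2]<.068)]; print("pot rim",len(S),cv2.minEnclosingCircle(S[:,:2].astype(np.float32)*1000),np.median(S[:,2]))
S=P[near&(P[...,2]>.015)&(P[...,2]<.07)]; print("pot",len(S),cv2.minEnclosingCircle(S[:,:2].astype(np.float32)*1000))
seg("wrist5","pot",355,150,.01)
to(.4487,-.289,.25,-92)
```

```text
block ((627.1152954101562, -115.48597717285156), (73.57315063476562, 87.92513275146484), 2.2473528385162354) [0.3077 0.3301]
rest ((640.240966796875, -117.00403594970703), (78.6857681274414, 121.35137176513672), 2.491305112838745)
pot rim 578 ((459.6745300292969, -130.1195068359375), 23.88134002685547) 0.0616970166034935
pot 3410 ((460.02716064453125, -130.2798614501953), 30.131208419799805)
wrist5 pot all 3468 z0 -0.0004 zt 0.0622 ctr 460.8 -131.1 size [57 59] long dir deg from x 49.6 mean [ 462.1295 -131.5742]
wrist5 pot top 621 z0 -0.0004 zt 0.0622 ctr 459.9 -130.5 size [46 47] long dir deg from x 49.4 mean [ 458.9105 -129.9717]
to (0.4487, -0.289, 0.25, -92) turn rad 0.011 shift cm [17.56 12.12 -0.55]
```

```bash
python3 -c "
from h import *
to(.460,-.1302,.024,-92.6)"
```

```text
to (0.46, -0.1302, 0.024, -92.6) turn rad 0.000 shift cm [ 1.62 10.45 22.05]
```

```bash
python3 -m handwheel '0.54 3.48 0 0;0.54 3.48 0 0;0.54 3.48 0 0; 0 0 4 0; 0 0 4 0' |grep -E "tcp|wrist_f|gap"; python3 -m handwheel '0 0 3 0; 0 0 0 0;0 0 0 0' |grep -E "tcp|wrist_f|gap"; python3 -c "
from h import *
to(.460,-.1302,.024,-92.6)"
```

```text
tcp_pos: [0.4601, -0.131, 0.1665]
wrist_force: [1.3, 0.3, -0.6]
finger_gap: 0.085
tcp_pos: [0.459, -0.13, 0.1344]
wrist_force: [0.2, 0.1, 1.1]
finger_gap: 0.0851
to (0.46, -0.1302, 0.024, -92.6) turn rad 0.000 shift cm [ 0.03 -0.1  11.04]
```

```bash
python3 -m handwheel '0 -0.1 3 0;0 0 3 0;0 0 3 0; 0 0 1.5 0; 0 0 0 0' |grep -E "tcp|wrist_f|gap"; python3 -m handwheel '0 0 0.4 0; 0 0 0 0' |grep -E "tcp|wrist_f|gap"; python3 -c "
from h import *
to(.460,-.1302,.024,-92.6)"
```

```text
tcp_pos: [0.4604, -0.13, 0.029]
wrist_force: [-0.7, 0.6, 0.4]
finger_gap: 0.0849
tcp_pos: [0.4621, -0.1305, 0.0279]
wrist_force: [0.2, 0.3, 0.4]
finger_gap: 0.0849
to (0.46, -0.1302, 0.024, -92.6) turn rad 0.000 shift cm [-0.04  0.21  0.39]
```

```bash
python3 -m handwheel '0 0.1 0.4 0; 0 0 0 0; 0 0 0 0' 6.6 50|grep -E "tcp|wrist_f|gap"; python3 -m handwheel '0 0 0 0;0 0 0 0;0 0 0 0; 0 0 0 0' 5.0 50|grep -E "tcp|wrist_f|gap|grip"; python3 -m handwheel '0 0 -0.5 0;0 0 -1.5 0;0 0 -2.5 0; 0 0 -2.5 0; 0 0 -1.5 0'|grep -E "tcp|wrist_f|gap|grip"; python3 -m handwheel '0 0 -0.5 0;0 0 0 0' |grep -E "tcp|wrist_f|gap|grip"; python3 -c "
from h import *
to(.613,.2068,.12,-92.6)"
```

```text
tcp_pos: [0.46, -0.1303, 0.0226]
wrist_force: [0.0, -0.1, 0.3]
finger_gap: 0.066
tcp_pos: [0.4599, -0.1303, 0.0229]
wrist_force: [-2.4, -0.1, 6.4]
finger_gap: 0.0573
grip_force: 54.0
tcp_pos: [0.46, -0.1303, 0.1095]
wrist_force: [0.0, -0.7, -0.8]
finger_gap: 0.0576
grip_force: 54.4
tcp_pos: [0.4602, -0.1304, 0.113]
wrist_force: [0.1, 0.7, -2.8]
finger_gap: 0.0577
grip_force: 54.3
to (0.613, 0.2068, 0.12, -92.6) turn rad 0.000 shift cm [-32.99 -16.79  -0.7 ]
```

```bash
python3 -m handwheel '-1.2 -0.6 0 0; -2.2 -1.1 0 0;-2.7 -1.4 0 0;-2.7 -1.4 0 0;-2.7 -1.4 0 0'|grep -E "tcp|gap"; python3 -m handwheel '-2.7 -1.4 0 0; -2.7 -1.4 0 0;-2.7 -1.4 0 0;-2.7 -1.4 0 0;-2.7 -1.4 0 0'|grep -E "tcp|gap"; python3 -m handwheel '-2.7 -1.3 0 0; -2.5 -1.2 0 0;-2.0 -0.9 0 0;-1.0 -0.5 0 0;0 0 0 0'|grep -E "tcp|gap"; python3 w.py 6
python3 - <<'E'
from seg import *
to(.613,.2068,.03,-92.6)
d=np.load("/tmp/wrist6.npz"); P=d["P"]
m=(np.hypot(P[...,0]-.613,P[...,1]-.207)<.065)&(P[...,2]>.015)&(P[...,2]<.03)
S=P[m]; print(len(S),cv2.minEnclosingCircle(S[:,:2].astype(np.float32)*1000))
# circle fit of outer-ish rim
A=np.c_[2*S[:,:2],np.ones(len(S))]; s=np.linalg.lstsq(A,(S[:,:2]**2).sum(1),rcond=None)[0]; print(s[:2],np.sqrt(s[2]+s[0]**2+s[1]**2))
E
```

```text
tcp_pos: [0.5129, -0.0114, 0.1101]
finger_gap: 0.0577
tcp_pos: [0.5768, 0.1268, 0.1098]
finger_gap: 0.0576
tcp_pos: [0.6121, 0.2108, 0.1096]
finger_gap: 0.0577
23.5667 [0.6118 0.2094 0.11  ] -92.675282682224 [ 18.9027  17.7635  11.4886  83.8787  -0.0089 -73.7726]
[[-0.9989 -0.0444 -0.0154  0.6173]
 [-0.0469  0.9567  0.2871  0.1369]
 [ 0.0019  0.2875 -0.9578  0.2521]
 [ 0.      0.      0.      1.    ]]
labels 0.94 249 24 [0.6353 0.095  0.0187]
pot 0.66 272 298 [0.6154 0.217  0.1166]
magazine 0.85 250 53 [0.6353 0.1097 0.0037]
pot_well 0.91 276 178 [0.615  0.1899 0.0046]
to (0.613, 0.2068, 0.03, -92.6) turn rad -0.001 shift cm [ 0.16 -0.06  8.21]
3074 ((614.8419799804688, 206.67022705078125), 45.42866134643555)
[0.6147 0.2059] 0.041336528735686655
```

View pics/wrist6.png

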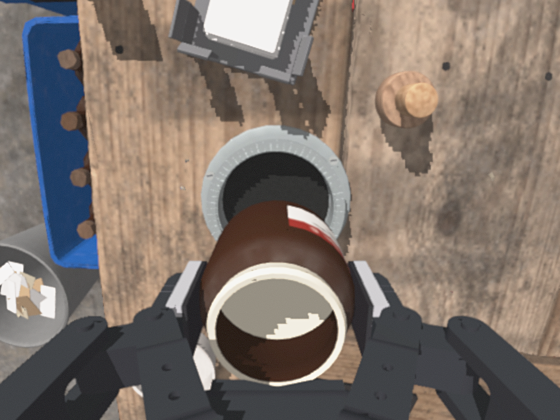

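```bash
python3 -m handwheel '0.3 -0.26 0 0;0 0 1.5 0; 0 0 2 0; 0 0 1.5 0;0 0 0 0'|grep -E "tcp|wrist_f"; python3 -m handwheel '0 0 0.2 0;0 0 0 0'|grep -E "tcp|wrist_f"; python3 -c "
from h import *
to(.6146,.2064,.028,-92.6)"
```

```text
tcp_pos: [0.6136, 0.2053, 0.0582]
wrist_force: [-0.7, -0.9, -3.1]
tcp_pos: [0.6155, 0.2061, 0.0606]
wrist_force: [0.6, 0.5, -2.0]
to (0.6146, 0.2064, 0.028, -92.6) turn rad -0.000 shift cm [-0.03  0.09  3.26]
```

```bash
python3 -m handwheel '0 0.05 1 0;0 0 1 0; 0 0 0.8 0; 0 0 0 0;0 0 0 0'|grep -E "tcp|wrist_f"; python3 -m handwheel '0 0 0.2 0;0 0 0 0;0 0 0 0'|grep -E "tcp|wrist_f"; python3 -m handwheel '0 0 0.2 0;0 0 0 0;0 0 0 0'|grep -E "tcp|wrist_f"
```

```text
tcp_pos: [0.614, 0.206, 0.0308]
wrist_force: [0.6, -0.3, -2.5]
tcp_pos: [0.6148, 0.2063, 0.0301]
wrist_force: [0.6, 0.5, -2.4]
tcp_pos: [0.6147, 0.2062, 0.028]
wrist_force: [0.8, 0.3, -0.8]
```

```bash
python3 -m handwheel '0 0 0.1 0;0 0 0 0;0 0 0 0'|grep -E "tcp|wrist_f"; python3 -m handwheel '0 0 0 0;0 0 0 0;0 0 0 0;0 0 0 0' 8.5|grep -E "tcp|wrist_f|gap"; python3 -m handwheel '0 0 -2 0;0 0 -4 0;0 0 -4 0;0 0 -4 0;0 0 -4 0'|grep -E "tcp|wrist_f"; python3 -c "
from h import *
to(.4487,-.250,.25,-92.6)"
```

```text
tcp_pos: [0.6148, 0.2063, 0.0279]
wrist_force: [-2.3, -0.5, 5.6]
tcp_pos: [0.6146, 0.2062, 0.0267]
wrist_force: [-1.0, -0.6, 0.5]
finger_gap: 0.085
tcp_pos: [0.6142, 0.206, 0.2087]
wrist_force: [1.6, 0.1, -0.3]
to (0.4487, -0.25, 0.25, -92.6) turn rad -0.000 shift cm [44.81 18.6  -4.13]
```

```bash
python3 -m handwheel '0 0 -4 0;3.73 1.55 0 0;3.73 1.55 0 0;3.73 1.55 0 0;3.73 1.55 0 0'|grep -E "tcp"; python3 -m handwheel '3.73 1.55 0 0;3.73 1.55 0 0;3.73 1.55 0 0;3.73 1.55 0 0;3.73 1.55 0 0'|grep -E "tcp"; python3 -m handwheel '3.73 1.55 0 0;3.73 1.55 0 0;3.73 1.55 0 0;0 0 0 0;0 0 0 0'|grep -E "tcp"; python3 w.py 7
python3 - <<'E'
from seg import *
d=np.load("/tmp/wrist7.npz"); P=d["P"]
def circ(S,n):
    A=np.c_[2*S[:,:2],np.ones(len(S))]; s=np.linalg.lstsq(A,(S[:,:2]**2).sum(1),rcond=None)[0]
    print(n,len(S),cv2.minEnclosingCircle(S[:,:2].astype(np.float32)*1000),s[:2],np.median(S[:,2]))
def sel(x,y,r,a,b): return P[(np.hypot(P[...,0]-x,P[...,1]-y)<r)&(P[...,2]>a)&(P[...,2]<b)]
circ(sel(.449,-.289,.06,.034,.046),"tape top"); circ(sel(.449,-.289,.06,.012,.046),"tape all")
circ(sel(.615,-.294,.07,.006,.014),"base"); circ(sel(.615,-.294,.03,.025,.08),"post"); circ(sel(.615,-.294,.03,.055,.08),"post top")
E
```

```text
tcp_pos: [0.5588, 0.0531, 0.2468]
tcp_pos: [0.4894, -0.1371, 0.2469]
tcp_pos: [0.4482, -0.2511, 0.2467]
27.7667 [ 0.4488 -0.2499  0.2467] -92.48338811777043 [ -29.1204    0.3543    7.004    96.6577    0.0167 -121.6038]
[[-0.9992 -0.0392 -0.0113  0.4526]
 [-0.0408  0.9568  0.2879 -0.3251]
 [-0.0005  0.2881 -0.9576  0.3891]
 [ 0.      0.      0.      1.    ]]
block 0.66 100 271 [ 0.6371 -0.1397  0.0366]
tape 0.55 275 156 [ 0.4524 -0.267   0.0108]
magazine 0.86 160 359 [ 0.5872 -0.0068  0.0117]
spindle 0.92 114 122 [ 0.6134 -0.2973  0.0236]
tape top 1797 ((453.94366455078125, -286.2523193359375), 30.14215850830078) [ 0.4542 -0.2867] 0.03943272806606235
tape all 1991 ((453.91058349609375, -286.2918395996094), 30.16735076904297) [ 0.4542 -0.2872] 0.03932565914215003
base 4478 ((623.1026611328125, -293.57342529296875), 44.93648147583008) [ 0.6234 -0.2939] 0.009645166692171414
post 828 ((622.4486083984375, -293.66497802734375), 12.1094388961792) [ 0.6206 -0.294 ] 0.056520890881974095
post top 466 ((622.58447265625, -293.7049255371094), 11.534703254699707) [ 0.6218 -0.2938] 0.06122252209443271
```

View pics/wrist7.png

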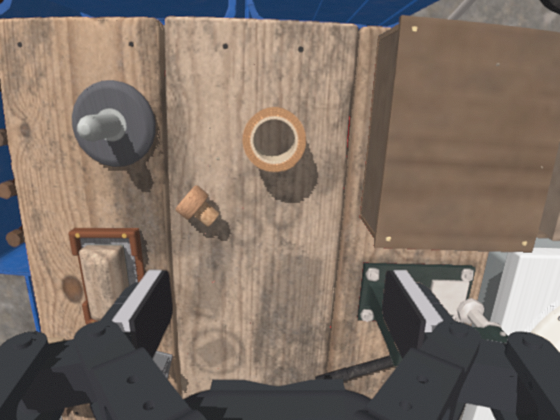

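```bash
python3 -c "
from h import *
to(.454,-.2865,.012,-92.6)
P=np.load('/tmp/wrist7.npz')['P']; print(P[150,375:400:6],P[150,450])"; python3 -m handwheel '3.65 -0.35 0 0; 0 0 4 0;0 0 4 0;0 0 4 0; 0 0 0 0'|grep -E "tcp|wrist_f|gap"; python3 -c "
from h import *
to(.454,-.2865,.012,-92.6)"
```

```text
to (0.454, -0.2865, 0.012, -92.6) turn rad 0.001 shift cm [ 3.8  -0.28 23.48]
[[ 0.35594813 -0.28090163  0.03522894]
 [ 0.35596562 -0.28371304  0.05557949]
 [ 0.35841628 -0.28720756  0.08170586]
 [ 0.35381042 -0.28765843  0.08332704]
 [ 0.34787845 -0.28761965  0.08092404]] [ 0.30345723 -0.28994287  0.08105457]
tcp_pos: [0.4507, -0.2832, 0.1182]
wrist_force: [-1.0, 0.7, -1.1]
finger_gap: 0.0851
to (0.454, -0.2865, 0.012, -92.6) turn rad 0.000 shift cm [ 0.34 -0.31 10.62]
```

```bash
python3 -m handwheel '0.2 -0.15 3 0;0 0 3 0;0 0 3 0; 0 0 1 0; 0 0 0 0' |grep -E "tcp|wrist_f|gap"; python3 -m handwheel '0 0 0.2 0; 0 0 0 0' |grep -E "tcp|wrist_f|gap"; python3 -c "
from h import *
to(.454,-.2865,.010,-92.6)"
```

```text
tcp_pos: [0.4553, -0.287, 0.0262]
wrist_force: [-0.2, -0.8, 0.9]
finger_gap: 0.0847
tcp_pos: [0.4571, -0.2882, 0.0272]
wrist_force: [-0.0, -0.2, 0.1]
finger_gap: 0.085
to (0.454, -0.2865, 0.01, -92.6) turn rad 0.000 shift cm [-0.19  0.3   1.72]
```

```bash
python3 -m handwheel '-0.1 0.2 0.9 0;0 0 0.8 0;0 0 0 0; 0 0 0 0' |grep -E "tcp|wrist_f|gap"; python3 -m handwheel '0 0 0 0;0 0 0 0;0 0 0 0;0 0 0 0;0 0 0 0' 5.0 50|grep -E "tcp|wrist_f|gap|grip"; python3 -m handwheel '0 0 -1.5 0; 0 0 -3 0;0 0 -4 0;0 0 -3 0;0 0 0 0' |grep -E "tcp|wrist_f|gap|grip"; python3 -c "
from h import *
to(.6228,-.2936,.12,-92.6)"
```

```text
tcp_pos: [0.4534, -0.2865, 0.0074]
wrist_force: [-0.6, 0.4, -0.1]
finger_gap: 0.0848
tcp_pos: [0.4542, -0.287, 0.0086]
wrist_force: [-0.8, -0.2, 5.0]
finger_gap: 0.0583
grip_force: 54.1
tcp_pos: [0.456, -0.2881, 0.1295]
wrist_force: [-0.3, -1.1, 0.2]
finger_gap: 0.0585
grip_force: 53.9
to (0.6228, -0.2936, 0.12, -92.6) turn rad 0.000 shift cm [  1.31 -16.64   0.95]
```

```bash
python3 -m handwheel '0.2 -3 0 0;0.2 -3.4 0 0;0.3 -3.4 0 0;0.3 -3.4 0 0;0.2 -2.4 0 0' |grep -E "tcp"; python3 -m handwheel '0 -1 0 0; 0 0 0.5 0;0 0 0 0;0 0 0 0' |grep -E "tcp|gap";python3 -c "
from h import *
to(.6228,-.2936,.09,-92.6)
p=eyes.grab_frame('wrist'); save(p,'wrist8.png'); P=cloud(p)
def fit(x,y,r,a,b):
    S=P[(np.hypot(P[...,0]-x,P[...,1]-y)<r)&(P[...,2]>a)&(P[...,2]<b)]
    A=np.c_[2*S[:,:2],np.ones(len(S))]; s=np.linalg.lstsq(A,(S[:,:2]**2).sum(1),rcond=None)[0]; print(len(S),s[:2],(s[2]+s[0]**2+s[1]**2)**.5,np.median(S[:,2]) )
t=env.get_state()['tcp_pos']; print(t)
S=P[(P[...,2]>t[2]+.025)&(P[...,2]<t[2]+.038)&(np.hypot(P[...,0]-t[0],P[...,1]-t[1])<.04)]; print(len(S),S.min(0),S.max(0),cv2.minEnclosingCircle(S[:,:2].astype(np.float32)*1000))
fit(.623,-.294,.02,.05,.075); fit(.623,-.294,.05,.006,.014)
"
```

```text
tcp_pos: [0.6124, -0.2913, 0.1214]
tcp_pos: [0.6191, -0.291, 0.1168]
finger_gap: 0.0584
to (0.6228, -0.2936, 0.09, -92.6) turn rad -0.000 shift cm [ 0.27 -0.35  2.68]
[ 0.61914527 -0.29121068  0.11746458]
14124 [ 0.58017004 -0.3211855   0.14247051] [ 0.65684052 -0.26043129  0.15545343] ((618.5267333984375, -298.0596618652344), 38.41135025024414)
56 [ 0.62377244 -0.29371435] 0.01145933026658106 0.05269221699275488
6896 [ 0.62408004 -0.29858123] 0.02995988979845574 0.009532577858500355
```

View pics/wrist8.png

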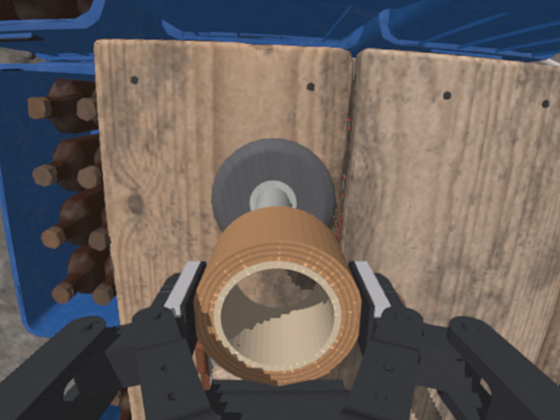

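```bash
python3 -m handwheel '0.25 -0.4 0 0;0 0 1.5 0;0 0 1.5 0; 0 0 0 0;0 0 0 0' |grep -E "tcp|wrist_f"; python3 -c "
from h import *
to(.6232,-.2937,.0190,-92.6)"
```

```text
tcp_pos: [0.6236, -0.2935, 0.0877]
wrist_force: [-0.4, 1.4, -0.7]
to (0.6232, -0.2937, 0.019, -92.6) turn rad -0.000 shift cm [0.01 0.04 6.87]
```

```bash
python3 -m handwheel '0 0 1 0;0 0 1 0;0 0 1 0; 0 0 1 0;0 0 0 0' |grep -E "tcp|wrist_f"; python3 -m handwheel '0 0 1 0;0 0 0.8 0;0 0 0.5 0; 0 0 0 0;0 0 0 0' |grep -E "tcp|wrist_f"; python3 -m handwheel '0 0 0.2 0;0 0 0 0; 0 0 0 0' |grep -E "tcp|wrist_f"; python3 -m handwheel '0 0 0.2 0;0 0 0 0; 0 0 0 0' |grep -E "tcp|wrist_f"
```

```text
tcp_pos: [0.6231, -0.2929, 0.0446]
wrist_force: [-1.1, 0.2, -0.2]
tcp_pos: [0.6241, -0.2934, 0.0245]
wrist_force: [0.8, -0.5, -1.2]
tcp_pos: [0.6244, -0.2936, 0.0231]
wrist_force: [0.0, 0.6, -0.8]
tcp_pos: [0.6242, -0.2935, 0.0207]
wrist_force: [0.8, 0.2, -0.6]
```

```bash
python3 -m handwheel '0 0 0.2 0;0 0 0 0; 0 0 0 0' |grep -E "tcp|wrist_f"; python3 -m handwheel '0 0 0.1 0;0 0 0 0; 0 0 0 0' |grep -E "tcp|wrist_f"; python3 -m handwheel '0 0 0 0;0 0 0 0; 0 0 0 0;0 0 0 0' 8.5 |grep -E "tcp|wrist_f|gap"; python3 -m handwheel '0 0 -2 0;0 0 -4 0;0 0 -4 0;0 0 -4 0;0 0 -4 0'|grep -E "tcp|wrist_f"; python3 -m handwheel '0 0 -4 0;-4 0 0 0;-4 0 0 0;-4 0 0 0;-4 0 0 0'|grep tcp; python3 -m handwheel '-2 4 0 0;-2 3 0 0;0 3 0 0;0 3 0 0;0 0 0 0'|grep tcp; python3 w.py 9; python3 -c "
from h import *
p=eyes.grab_frame('top'); save(p,'top9.png'); np.savez('/tmp/top9.npz',P=cloud(p),rgb=p['frame'])
p=eyes.grab_frame('scene'); save(p,'scene9.png')
a=cv2.imread('pics/scene9.png')[110:320,200:460]; cv2.imwrite('pics/scene9c.png',cv2.resize(a,None,fx=2.8,fy=2.8))"
```

```text
tcp_pos: [0.6242, -0.2935, 0.0187]
wrist_force: [-0.3, -0.2, -1.6]
tcp_pos: [0.6243, -0.2935, 0.0187]
wrist_force: [-1.9, 0.5, 5.0]
tcp_pos: [0.6242, -0.2935, 0.0176]
wrist_force: [-0.3, -0.0, -0.9]
finger_gap: 0.085
tcp_pos: [0.6239, -0.2933, 0.1997]
wrist_force: [1.1, -0.9, 0.7]
tcp_pos: [0.6168, -0.1323, 0.2378]
tcp_pos: [0.4842, -0.1003, 0.2389]
35.0167 [ 0.4863 -0.1007  0.2388] -92.58984261077909 [ -11.6922   -2.2571    3.5435   95.7115   -0.0045 -104.282 ]
[[-0.999  -0.0434 -0.0125  0.4888]
 [-0.0452  0.9567  0.2874 -0.1743]
 [-0.0005  0.2877 -0.9577  0.3814]
 [ 0.      0.      0.      1.    ]]
labels 0.9 150 265 [0.6205 0.0068 0.018 ]
block 0.72 122 151 [ 0.6344 -0.1204  0.0366]
tape 0.5 146 138 [ 0.6195 -0.1305  0.011 ]
magazine 0.61 168 260 [0.6027 0.0037 0.0095]
block_rest 0.6 150 139 [ 0.6177 -0.1288  0.0043]
spindle 0.83 139 4 [ 0.6225 -0.2563  0.0095]
pot_well 0.79 186 380 [0.5892 0.1716 0.0082]
```

View pics/wrist9.png

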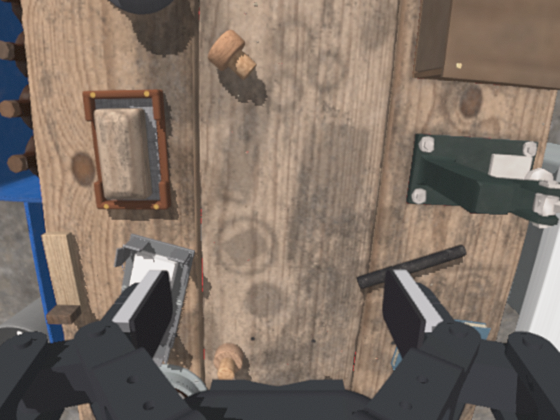

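View pics/scene9c.png

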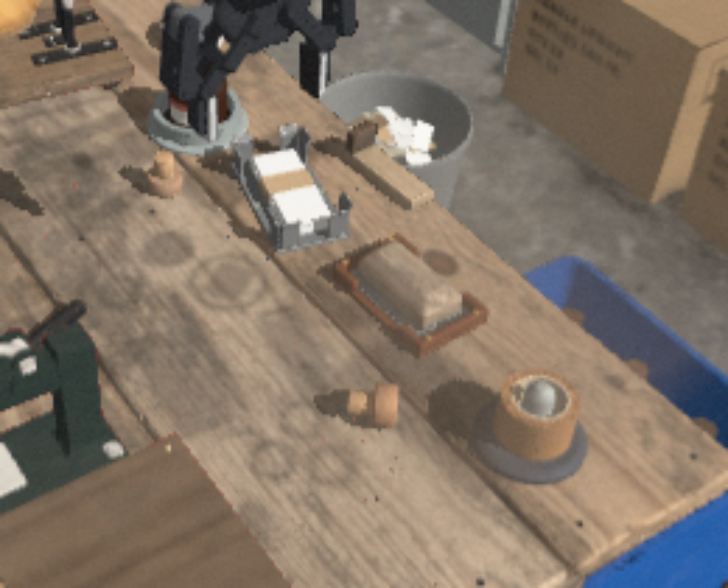

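Run:
```python
from h import *
np.set_printoptions(precision=4,suppress=True)
for k in ("wrist9","top9"):
    P=np.load(f"/tmp/{k}.npz")["P"]
    def sel(n,x,y,r,a,b):
        S=P[(np.hypot(P[...,0]-x,P[...,1]-y)<r)&(P[...,2]>a)&(P[...,2]<b)]
        if len(S)>20: print(k,n,len(S),"z %.4f"%np.percentile(S[:,2],90),cv2.minEnclosingCircle(S[:,:2].astype(np.float32)*1000),cv2.minAreaRect(S[:,:2].astype(np.float32)*1000))
    sel("block",.64,-.116,.055,.024,.06); sel("rest",.64,-.116,.08,.010,.02)
    sel("tape",.623,-.294,.045,.042,.056); sel("pot",.6148,.2064,.045,.058,.08); sel("well",.6148,.2064,.06,.012,.03)
```

```text
wrist9 block 3943 z 0.0374 ((640.6522827148438, -114.5177001953125), 48.46522521972656) ((640.7183227539062, -114.7165298461914), (46.43671417236328, 88.56975555419922), 2.53867769241333)
wrist9 rest 2266 z 0.0169 ((639.6389770507812, -116.91043853759766), 70.81727600097656) ((640.2108764648438, -116.21104431152344), (78.22920989990234, 121.99795532226562), 2.394435167312622)
wrist9 well 301 z 0.0233 ((593.8446044921875, 174.76837158203125), 20.97901725769043) ((594.5256958007812, 175.43153381347656), (20.267562866210938, 40.658721923828125), 44.23994064331055)
top9 tape 244 z 0.0527 ((622.1570434570312, -292.5982360839844), 30.946012496948242) ((620.4895629882812, -298.07012939453125), (49.51728820800781, 60.8770751953125), 74.0370864868164)
top9 pot 104 z 0.0691 ((611.4995727539062, 206.9402313232422), 28.13616371154785) ((611.7886962890625, 206.0692138671875), (50.48047637939453, 47.01956558227539), 45.17435836791992)
top9 well 397 z 0.0279 ((611.9082641601562, 207.8751983642578), 47.16362380981445) ((610.6808471679688, 206.602783203125), (90.34048461914062, 90.92435455322266), 31.887813568115234)
```

View pics/top9.png

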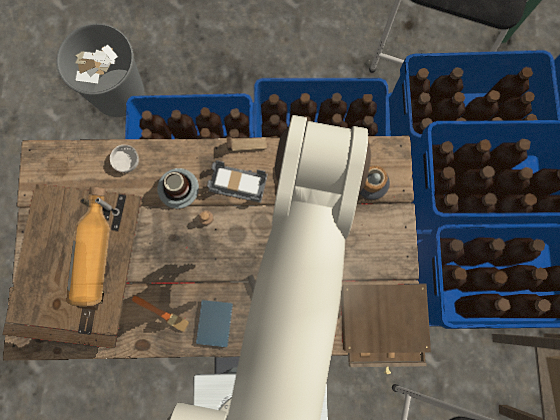

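All four are seated and centred in their holders: the pot stands at (176,184), the labels at (238,181), the tape on the post at (375,180), and the block measures within 2 mm of the rest's centre.

```bash
python3 -c "
from workcell import env
print(env.job_done())"
```

```text
the job is handed in; nothing more can be done
None
```

The labels, block, tape and pot are each seated in their holders and let go, the pot was kept upright throughout, and the job was handed in at about 35 s on the robot's clock; no verdict came back.

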